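# Nest the empty sample cups

## Robot

A 6-joint arm with a two-finger parallel gripper is mounted at the origin on a cart in front of the work surface, level with it; the furniture and walls round the work are solid. World frame = base frame: x ahead of the robot, y to its left, z up, the work surface at z = 0. Lengths are in m, angles in rad, forces in N, time in s.
With the tool pointing down it reaches from about 0.325 to 0.9 m from the base axis. Payload 6.1 kg.
Tool frame: the origin (TCP) lies midway between the tips of the shut fingers; the grasp point (between the pads) lies 19 mm behind it (ctrl.grip_point_offset is the distance from the TCP to the grasp point, in m); z points along the fingers, y is the line along which they close (so a half turn about z gives the same grasp; the last joint's range is limited). The gripper opens to 87 mm and grips with 3 to 60 N. Pads are 19 mm wide; open, the fingers measure 117 mm over their backs; the gripper's body (75 mm by 190 mm) begins 51 mm behind the grasp point.
Start: joints at [1.005, 0.22, 1.526, -0, 1.395, -0.126], TCP at [0.266, 0.566, 0.223] pointing down, gripper open.
Joint ranges: [-2.98, 2.98], [-0.91, 2.08], [0.09, 2.57], [-1.24, 4.39], [0.2, 2.65], [-2.68, 2.68]. Speed limits (rad/s): [2.57, 2.57, 3.01, 3.14, 3.14, 3.14].

## Interface

Orientations are given as a unit quaternion [x, y, z, w].
In Python, from station import sensors, read_camera, get_calibration, job, find_in, regions_of, ctrl gives the robot as it stands.
- The arm moves only by the tool send_rows, never from a script. Its argument "plan" is a list of rows, each an object of numbers: "jaw": the gripper's target within -1 to 1 (shut at 1, half-way at 0, fully open at -1); "x", "y", "z": the shift along the world's x, y, z in mm; "wx", "wy", "wz": the turn, a rotation vector about the world's x, y, z in rad. In form: [{"jaw": .., "x": .., "y": .., "z": .., "wx": .., "wy": .., "wz": ..}, ...]. A call has 1 to 20 rows; each row shifts and turns the commanded pose from where the row before left it; what a row does not reach is not made up. A row lasts 1/10 s, in which the tool goes at most 50 mm and 8.59 degrees, less where a joint would pass 70% of its speed; a pose out of reach is approached as far as the arm can. A call with a gripper value outside its range is refused whole. The fingers move at their own pace and stop on an object; "squeeze" is the grip in N (left out, the last holds). Time passes only in rows, so rows that do not move let the fingers close. It gives the time, the measured TCP pose, the force, the opening and the grip force at its end, in the units of the state.
- sensors.state(): the state, without advancing time (a new reading comes with each control period).
- read_camera(name): name is "side" or "top" or "wrist"; returns the picture (400x640x3 uint8, red, green, blue); there is no depth.
- get_calibration(name): a dict with "mtx" (3x3 intrinsics, pixels), "world_to_cam" (4x4, takes a point from world to camera coordinates); the wrist camera has in their place "T_tool_cam" (4x4, takes a point from camera to tool coordinates, whose origin is the TCP and whose axes are the flange's). Camera axes: x right, y up, looking along -z (the intrinsics and any distortion apply to the point x, -y, -z); pixel columns grow to the right and rows downward; lengths in m; the calibration is good to about 2 mm. A picture is of the moment at which its call begins: read the wrist's pose just before it. get_calibration takes no time and is no camera call.
- job.finish_job(): hands the job in; it is judged then, once.
Trained networks look in the newest picture that a camera, given by its name, has taken for a name from the list of things; names that differ only in an ending like _2 or _b are one class to them, and where a whole thing is asked for, a point or a joint stands for the part that bears it (a point fixed in the world has none). Each returns a list of dicts, best first, with "confidence" (0 to 1); they miss things now and then, are a little off and sometimes report something else, mostly with a low value. They report only what shows in the picture. A call takes as long as a camera call.
- find_in(camera, thing): "location" ([x, y, z] in m, in the coordinates of the camera as it stood for that picture, good to about 4 mm: the middle of the surface that is visible of it).
- regions_of(camera, thing): "mask" (400x640 bool, what is visible of it).
The state is a dict: "time": time; "q": joint angles; "joint_velocities": joint speeds; "joint_efforts": joint torques, N m; "tcp_pos": TCP position; "eef_rot": TCP orientation; "contact_force": force on the tool from outside, world axes, zero at the start; "ft_torque": the same for the moment, N m; "width": finger opening in m; "gripper_force": force on a finger pad.
Only numpy, scipy, OpenCV 4.12 (cv2) and the standard library are available. Lean on these libraries where they do the work, as an engineer would, in place of code of your own. Each camera call takes 0.05 s, during which the arm holds its last target. There are 200 camera calls.

## Task

The fruit samples are done, so put the empty cups away: nest the blue cup into the green cup that stands in the round steel dish, and the yellow cup into the blue one, so that all three stand upright in the dish as one fully seated stack. Leave the white cup alone: it still holds a loquat.

Things in the scene. Friction and masses are not known exactly. Their poses are not given: they have to be found in the camera images.
- green_cup_mid (a point): Green, open, empty plastic cup, loose, standing in the steel dish; the bottom of the stack. Point on the cup's axis half-way up, 43 mm above its underside; z is the cup's axis, towards the mouth. All four cups are one moulding, described under green_cup, blue_cup and yellow_cup.
- blue_cup_mid (a point): Blue, open, empty plastic cup, loose, upright on the table, same moulding as the green one; the middle of the stack. Point on the cup's axis half-way up, 43 mm above its underside; z is the cup's axis, towards the mouth.
- yellow_cup_mid (a point): Yellow, open, empty plastic cup, loose, upright on the table, same moulding as the green one; the top of the stack. Point on the cup's axis half-way up, 43 mm above its underside; z is the cup's axis, towards the mouth.
- green_cup: The green cup; origin at the centre of its underside, z towards its mouth. Moulding: 86 mm tall, 40 to 85 g; a tapered round body, outer diameter 38 mm at the foot and 54 mm at 50 mm height, wall 2.5 mm; above it a straight collar, outer diameter 64 mm, inner 58 mm, from 50 mm height to the rim at 86 mm.
- blue_cup: The blue cup; origin at the centre of its underside, z towards its mouth. When nested, the flat shoulder under a cup's collar rests on the rim of the cup below, so a seated cup stands 36 mm higher than the one it sits in, with about 2 mm of play sideways.
- yellow_cup: The yellow cup; origin at the centre of its underside, z towards its mouth. Any cup is best gripped from above across the collar's 64 mm, about 72 mm above its underside, fingertips kept above the shoulder at 50 mm so that they clear the cup below.
- sample_cup_mid (a point): White cup of the same moulding, holding an orange loquat that sticks out of its mouth up to 100 mm above the table; to be left alone. Point on the cup's axis half-way up, 43 mm above its underside; z is the cup's axis, towards the mouth.
- dish: Shallow round steel dish, fixed to the table, 96 mm across and 9 mm high; its flat floor is 4 mm above the table and about 84 mm across. Origin at the centre of its underside.

How it is judged:
By the outcome, as a careful person would: the job done as asked, in the order asked, and still so for the second after the job is handed in, with the robot touching nothing.
It also fails if it takes over 64 s, if anything falls off the work surface, if the arm or the gripper's body presses on something with over 40 N, if the wrist force passes 120 N, or if a joint passes its speed limit or range.

## Working session

There is one attempt and no reset: what is moved stays moved. The work goes in short steps, Python scripts to look and compute and a tool call to move; the robot and the scene stay as the last step left them, time stands still between calls to the robot, and variables do not carry over. Pictures are saved under pics/ and viewed, at most 10 in all, crops included, and the job is handed in when it is done.

Besides the shell and the picture viewer there is one more tool, called by a JSON object that holds its "name" and its "arguments". send_rows: Moves the arm, as the interface text tells. Its arguments: {"type":"object","properties":{"plan":{"type":"array"},"squeeze":{"type":"number"}},"required":["plan"]}

```bash
mkdir -p pics
cat > h.py <<'E'
import numpy as np, cv2
from station import sensors, read_camera, get_calibration, job, find_in, regions_of, ctrl
from scipy.spatial.transform import Rotation as R
def cam_T(name, st=None):
    c=get_calibration(name)
    if name=='wrist':
        T=np.eye(4);T[:3,:3]=R.from_quat(st['eef_rot']).as_matrix();T[:3,3]=st['tcp_pos']
        return c, T@np.array(c['T_tool_cam'])
    return c, np.linalg.inv(np.array(c['world_to_cam']))
def ray(c,T,px,z):
    K=np.array(c['mtx']); d=np.linalg.solve(K,[px[0],px[1],1.]); d=T[:3,:3]@(d*[1,-1,-1]); o=T[:3,3]
    return o+d*(z-o[2])/d[2]
def look(name): 
    st=sensors.state(); im=read_camera(name); return st,im
def save(im,f): cv2.imwrite('pics/'+f,im[:,:,::-1])
E
python3 - <<'E'
from h import *
s=sensors.state();print(s['eef_rot'],s['width'],s['time'],ctrl.grip_point_offset)
for n in ['top','side','wrist']:
    st,im=look(n);save(im,n+'0.png');c,T=cam_T(n,st);print(n,[k for k in c],T[:3,3].round(3))
    for t in ['green_cup','blue_cup','yellow_cup','sample_cup_mid','dish']:
        for r in find_in(n,t)[:2]:
            p=T@np.append(r['location'],1);print(t,round(r['confidence'],2),p[:3].round(3))
E
```

```text
[ 2.18122965e-01  9.75920837e-01 -8.93844802e-04 -3.05946186e-04] 0.08689710170586837 0.0 0.0187
top ['mtx', 'world_to_cam'] [0.444 0.064 0.89 ]
green_cup 0.83 [0.468 0.174 0.061]
blue_cup 0.63 [ 0.639 -0.013  0.052]
yellow_cup 0.83 [0.617 0.185 0.054]
sample_cup_mid 0.94 [ 0.48  -0.042  0.083]
dish 0.77 [0.476 0.181 0.006]
side ['mtx', 'world_to_cam'] [ 0.219 -0.481  0.629]
green_cup 0.64 [0.463 0.155 0.07 ]
blue_cup 0.93 [ 0.618 -0.012  0.062]
yellow_cup 0.73 [0.6   0.169 0.066]
yellow_cup 0.6 [0.463 0.154 0.07 ]
sample_cup_mid 0.88 [ 0.475 -0.049  0.076]
dish 0.81 [0.452 0.165 0.009]
dish 0.38 [0.459 0.153 0.074]
wrist ['mtx', 'T_tool_cam'] [0.194 0.599 0.386]
```

View pics/top0.png

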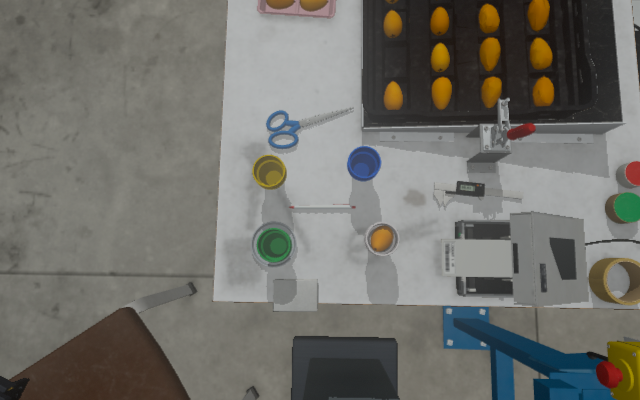

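View pics/side0.png

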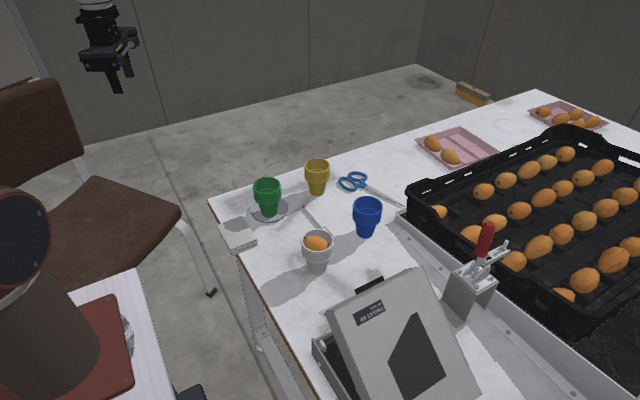

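```bash
cat >> h.py <<'E'
from scipy.optimize import minimize
a=np.linspace(0,2*np.pi,48)
def cup_pts(x,y,z0): return np.vstack([np.c_[x+r*np.cos(a),y+r*np.sin(a),0*a+z0+z] for z,r in [(0,.019),(.05,.032),(.086,.032)]])
def proj(c,T,P):
    p=(np.linalg.inv(T)@np.c_[P,np.ones(len(P))].T)[:3].T*[1,-1,-1]
    q=(np.array(c['mtx'])@p.T).T; return q[:,:2]/q[:,2:]
def render(c,T,x,y,z0):
    m=np.zeros((400,640),np.uint8); h=cv2.convexHull(proj(c,T,cup_pts(x,y,z0)).astype(np.float32))
    cv2.fillConvexPoly(m,np.round(h*16).astype(np.int32),1,cv2.LINE_8,4); return m>0
def fit(c,T,mask,xy,z0):
    f=lambda v:-(lambda r:(r&mask).sum()/(r|mask).sum())(render(c,T,*(np.array(v)/1000),z0))
    r=minimize(f,np.array(xy)*1000,method='Nelder-Mead',options=dict(initial_simplex=np.array(xy)*1000+np.array([[0,0],[12,0],[0,12]])))
    return (r.x/1000).round(4),round(-r.fun,3)
E
python3 - <<'E'
from h import *
G={'green_cup':(.46,.17,.004),'blue_cup':(.63,-.013,0),'yellow_cup':(.61,.18,0),'sample_cup_mid':(.48,-.04,0)}
for n in ['top','side']:
    st,im=look(n);c,T=cam_T(n)
    for t,(x,y,z) in G.items():
        r=regions_of(n,t)
        for q in r[:2]: print(n,t,round(q['confidence'],2),q['mask'].sum(),fit(c,T,q['mask'],(x,y),z))
c,T=cam_T('top')
print('crate edge',ray(c,T,(364,128),.0),ray(c,T,(364,128),.1),'clamp',ray(c,T,(487,150),.05))
E
```

```text
top blue_cup 0.86 881 (array([ 0.6311, -0.0074]), np.float64(0.892))
top yellow_cup 0.57 948 (array([0.6097, 0.1785]), np.float64(0.952))
side green_cup 0.95 881 (array([0.4655, 0.1693]), np.float64(0.904))
side blue_cup 0.7 963 (array([ 0.63  , -0.0014]), np.float64(0.903))
side yellow_cup 0.9 782 (array([0.6092, 0.1824]), np.float64(0.92))
side sample_cup_mid 0.88 1174 (array([ 0.4791, -0.0383]), np.float64(0.936))
crate edge [ 0.72382924 -0.01295621  0.        ] [ 0.69237232 -0.00426489  0.1       ] clamp [ 0.6651647  -0.25698478  0.05      ]
```

{"name": "send_rows", "arguments": {"plan": [{"jaw": -1,"x": 16,"y": -33,"z": 0,"wz": 0.037},{"jaw": -1,"x": 16,"y": -33,"z": 0,"wz": 0.037},{"jaw": -1,"x": 16,"y": -33,"z": 0,"wz": 0.037},{"jaw": -1,"x": 16,"y": -33,"z": 0,"wz": 0.037},{"jaw": -1,"x": 16,"y": -33,"z": 0,"wz": 0.037},{"jaw": -1,"x": 16,"y": -33,"z": 0,"wz": 0.037},{"jaw": -1,"x": 16,"y": -33,"z": 0,"wz": 0.037},{"jaw": -1,"x": 16,"y": -33,"z": 0,"wz": 0.037},{"jaw": -1,"x": 16,"y": -33,"z": 0,"wz": 0.037},{"jaw": -1,"x": 16,"y": -33,"z": 0,"wz": 0.037},{"jaw": -1,"x": 16,"y": -33,"z": 0,"wz": 0.037},{"jaw": -1,"x": 16,"y": -33,"z": 0,"wz": 0.037},{"jaw": -1},{"jaw": -1}]}}

```text
invalid input
```

```bash
cat > w.py <<'E'
from h import *
import sys
G={'green_cup':(.4655,.169,.004),'blue_cup':(.6305,-.004,0),'yellow_cup':(.609,.180,0)}
st,im=look('wrist');c,T=cam_T('wrist',st);save(im,sys.argv[1]);print(st['time'],np.round(st['tcp_pos'],4),np.round(st['eef_rot'],3),st['contact_force'])
for t,(x,y,z) in G.items():
    for q in regions_of('wrist',t)[:2]:
        m=q['mask'];ys,xs=np.where(m);print(t,round(q['confidence'],2),m.sum(),(xs.min(),xs.max(),ys.min(),ys.max()),fit(c,T,m,(x,y),z))
E
python3 w.py w1.png
```

```text
1.4 [0.2661 0.5655 0.2225] [ 0.218  0.976 -0.    -0.   ] [-0.78218507 -0.27723606 -0.631119  ]
```

View pics/w1.png

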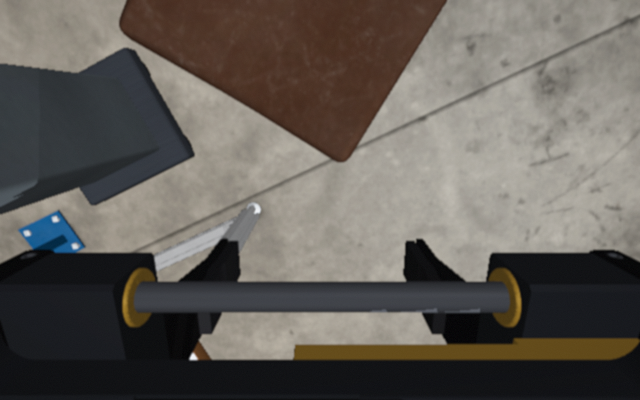

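{"name": "send_rows", "arguments": {"plan": [{"jaw": -1,"x": 27,"y": -30,"z": 2,"wx": 0,"wy": 0,"wz": 0.0275},{"jaw": -1,"x": 27,"y": -30,"z": 2,"wx": 0,"wy": 0,"wz": 0.0275},{"jaw": -1,"x": 27,"y": -30,"z": 2,"wx": 0,"wy": 0,"wz": 0.0275},{"jaw": -1,"x": 27,"y": -30,"z": 2,"wx": 0,"wy": 0,"wz": 0.0275},{"jaw": -1,"x": 27,"y": -30,"z": 2,"wx": 0,"wy": 0,"wz": 0.0275},{"jaw": -1,"x": 27,"y": -30,"z": 2,"wx": 0,"wy": 0,"wz": 0.0275},{"jaw": -1,"x": 27,"y": -30,"z": 2,"wx": 0,"wy": 0,"wz": 0.0275},{"jaw": -1,"x": 27,"y": -30,"z": 2,"wx": 0,"wy": 0,"wz": 0.0275},{"jaw": -1,"x": 27,"y": -30,"z": 2,"wx": 0,"wy": 0,"wz": 0.0275},{"jaw": -1,"x": 27,"y": -30,"z": 2,"wx": 0,"wy": 0,"wz": 0.0275},{"jaw": -1,"x": 27,"y": -30,"z": 2,"wx": 0,"wy": 0,"wz": 0.0275},{"jaw": -1,"x": 27,"y": -30,"z": 2,"wx": 0,"wy": 0,"wz": 0.0275},{"jaw": -1,"x": 27,"y": -30,"z": 2,"wx": 0,"wy": 0,"wz": 0.0275},{"jaw": -1,"x": 27,"y": -30,"z": 2,"wx": 0,"wy": 0,"wz": 0.0275},{"jaw": -1,"x": 27,"y": -30,"z": 2,"wx": 0,"wy": 0,"wz": 0.0275},{"jaw": -1,"x": 27,"y": -30,"z": 2,"wx": 0,"wy": 0,"wz": 0.0275},{"jaw": -1,"x": 0,"y": 0,"z": 0,"wx": 0,"wy": 0,"wz": 0},{"jaw": -1,"x": 0,"y": 0,"z": 0,"wx": 0,"wy": 0,"wz": 0}]}}

```text
time: 3.4
tcp_pos: [0.6982, 0.0847, 0.2539]
eef_rot: [0.001, 1.0, 0.0, -0.001]
contact_force: [-1.1, 0.1, -0.5]
width: 0.0871
gripper_force: 0.0
```

```bash
python3 w.py w2.png
```

```text
3.4 [0.6982 0.0847 0.2539] [ 0.001  1.     0.    -0.001] [-1.1235382   0.14568924 -0.49067094]
blue_cup 0.86 4015 (np.int64(193), np.int64(265), np.int64(78), np.int64(148)) (array([ 0.6274, -0.0053]), np.float64(0.978))
```

View pics/w2.png

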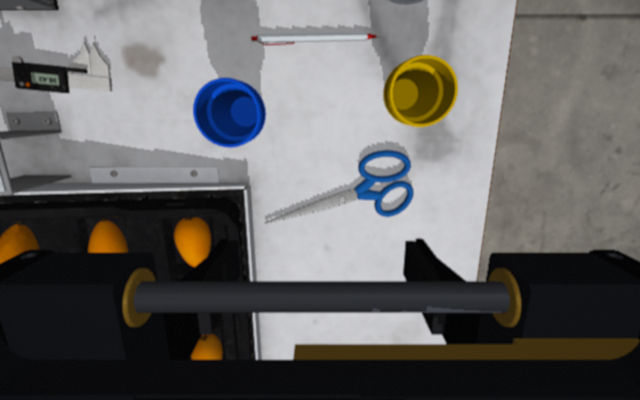

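Run:
```python
from h import *
im=cv2.imread('pics/w2.png');c,T=cam_T('wrist',sensors.state());h=cv2.cvtColor(im,cv2.COLOR_BGR2HSV)
m=cv2.inRange(h,(20,120,40),(35,255,255));m[240:]=0
n,l,s,ce=cv2.connectedComponentsWithStats(m);
k=1+s[1:,4].argmax();mm=l==k
print(s[k],ce[k],fit(c,T,mm,(.609,.18),0))
m=cv2.inRange(h,(105,150,40),(130,255,255));m[160:]=0
n,l,s,ce=cv2.connectedComponentsWithStats(m);k=1+s[1:,4].argmax();print(s[k],fit(c,T,l==k,(.6274,-.005),0))
```

```text
[ 384   55   74   72 4159] [420.71892282  90.64606877] (array([0.6065, 0.1819]), np.float64(0.965))
[ 194   78   71   69 3826] (array([ 0.6271, -0.0039]), np.float64(0.942))
```

{"name": "send_rows", "arguments": {"plan": [{"jaw": -1,"x": -17.5,"y": -22.5,"z": -15,"wx": 0,"wy": 0,"wz": 0},{"jaw": -1,"x": -17.5,"y": -22.5,"z": -15,"wx": 0,"wy": 0,"wz": 0},{"jaw": -1,"x": -18,"y": -22.5,"z": -20,"wx": 0,"wy": 0,"wz": 0},{"jaw": -1,"x": -18,"y": -22.2,"z": -25,"wx": 0,"wy": 0,"wz": 0},{"jaw": -1,"x": 0,"y": 0,"z": -30,"wx": 0,"wy": 0,"wz": 0},{"jaw": -1,"x": 0,"y": 0,"z": -30,"wx": 0,"wy": 0,"wz": 0},{"jaw": -1,"x": 0,"y": 0,"z": -30,"wx": 0,"wy": 0,"wz": 0},{"jaw": -1,"x": 0,"y": 0,"z": -20,"wx": 0,"wy": 0,"wz": 0},{"jaw": -1,"x": 0,"y": 0,"z": -14,"wx": 0,"wy": 0,"wz": 0},{"jaw": -1,"x": 0,"y": 0,"z": 0,"wx": 0,"wy": 0,"wz": 0},{"jaw": -1,"x": 0,"y": 0,"z": 0,"wx": 0,"wy": 0,"wz": 0}]}}

```text
time: 4.7
tcp_pos: [0.6275, -0.0037, 0.0564]
eef_rot: [-0.0, 1.0, -0.0, 0.0]
contact_force: [-0.6, -0.4, -0.0]
width: 0.0872
gripper_force: 0.0
```

{"name": "send_rows", "arguments": {"plan": [{"jaw": 0.2,"x": 0,"y": 0,"z": 0,"wx": 0,"wy": 0,"wz": 0},{"jaw": 0.5,"x": 0,"y": 0,"z": 0,"wx": 0,"wy": 0,"wz": 0},{"jaw": 0.5,"x": 0,"y": 0,"z": 0,"wx": 0,"wy": 0,"wz": 0},{"jaw": 0.5,"x": 0,"y": 0,"z": 0,"wx": 0,"wy": 0,"wz": 0},{"jaw": 0.5,"x": 0,"y": 0,"z": 0,"wx": 0,"wy": 0,"wz": 0},{"jaw": 0.5,"x": 0,"y": 0,"z": 0,"wx": 0,"wy": 0,"wz": 0}], "squeeze": 10}}

```text
time: 5.3
tcp_pos: [0.6277, -0.0044, 0.0563]
eef_rot: [-0.0, 1.0, -0.0, 0.001]
contact_force: [0.5, -0.0, 4.3]
width: 0.0658
gripper_force: 10.0
```

{"name": "send_rows", "arguments": {"plan": [{"jaw": 0.5,"x": 0,"y": 0,"z": 10,"wx": 0,"wy": 0,"wz": 0},{"jaw": 0.5,"x": 0,"y": 0,"z": 25,"wx": 0,"wy": 0,"wz": 0},{"jaw": 0.5,"x": 0,"y": 0,"z": 30,"wx": 0,"wy": 0,"wz": 0},{"jaw": 0.5,"x": 0,"y": 0,"z": 30,"wx": 0,"wy": 0,"wz": 0},{"jaw": 0.5,"x": 0,"y": 0,"z": 30,"wx": 0,"wy": 0,"wz": 0},{"jaw": 0.5,"x": -10,"y": 20,"z": 5,"wx": 0,"wy": 0,"wz": 0},{"jaw": 0.5,"x": -12,"y": 28,"z": 0,"wx": 0,"wy": 0,"wz": 0},{"jaw": 0.5,"x": -12,"y": 28,"z": 0,"wx": 0,"wy": 0,"wz": 0},{"jaw": 0.5,"x": -12,"y": 28,"z": 0,"wx": 0,"wy": 0,"wz": 0},{"jaw": 0.5,"x": -12,"y": 28,"z": 0,"wx": 0,"wy": 0,"wz": 0},{"jaw": 0.5,"x": -12,"y": 28,"z": 0,"wx": 0,"wy": 0,"wz": 0},{"jaw": 0.5,"x": -8,"y": 14,"z": 0,"wx": 0,"wy": 0,"wz": 0},{"jaw": 0.5,"x": 0,"y": 0,"z": 0,"wx": 0,"wy": 0,"wz": 0},{"jaw": 0.5,"x": 0,"y": 0,"z": 0,"wx": 0,"wy": 0,"wz": 0},{"jaw": 0.5,"x": 0,"y": 0,"z": 0,"wx": 0,"wy": 0,"wz": 0}]}}

```text
time: 6.8
tcp_pos: [0.5496, 0.1688, 0.1856]
eef_rot: [0.0, 1.0, -0.0, 0.0]
contact_force: [-0.1, -0.2, -0.3]
width: 0.0656
gripper_force: 10.0
```

```bash
python3 w.py w3.png
python3 - <<'E'
from h import *
im=cv2.imread('pics/w3.png');c,T=cam_T('wrist',sensors.state());h=cv2.cvtColor(im,cv2.COLOR_BGR2HSV)
m=cv2.inRange(h,(55,120,30),(85,255,255))
n,l,s,ce=cv2.connectedComponentsWithStats(m);k=1+s[1:,4].argmax();print(s[k],fit(c,T,l==k,(.4655,.169),.004))
E
```

```text
6.8 [0.5496 0.1688 0.1856] [ 0.  1. -0.  0.] [-0.09710935 -0.15576157 -0.3239089 ]
green_cup 0.55 6388 (np.int64(274), np.int64(361), np.int64(48), np.int64(140)) (array([0.4644, 0.1658]), np.float64(0.99))
blue_cup 0.63 12354 (np.int64(251), np.int64(393), np.int64(198), np.int64(345)) (array([ 0.6305, -0.004 ]), np.float64(0.0))
[ 275   49   86   91 6142] (array([0.4644, 0.1662]), np.float64(0.96))
```

View pics/w3.png

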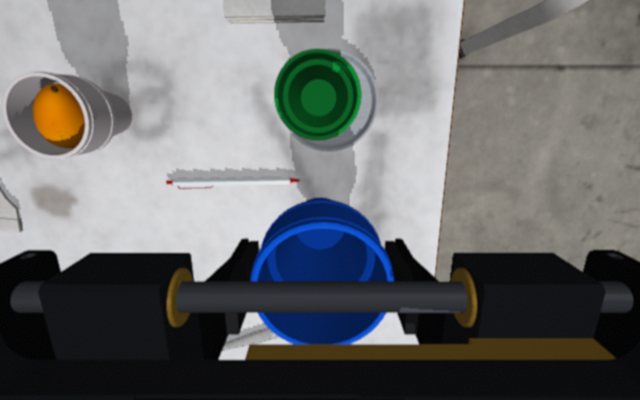

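Run:
```python
from h import *
im=cv2.imread('pics/w3.png');s=sensors.state();c,T=cam_T('wrist',s);h=cv2.cvtColor(im,cv2.COLOR_BGR2HSV)
m=cv2.inRange(h,(105,150,40),(130,255,255));n,l,st,ce=cv2.connectedComponentsWithStats(m)
P=np.argwhere(np.isin(l,[k for k in range(1,n) if st[k,4]>300]))[:,::-1].astype(np.int32)
mm=np.zeros((400,640),np.uint8);cv2.fillConvexPoly(mm,cv2.convexHull(P),1)
mm[344:]=0
for z in (.125,.129,.133): print(z,fit(c,T,mm>0,s['tcp_pos'][:2],z),s['tcp_pos'])
```

```text
0.125 (array([0.5512, 0.1692]), np.float64(0.957)) [0.54943292 0.16896136 0.18545357]
0.129 (array([0.5488, 0.169 ]), np.float64(0.96)) [0.54943292 0.16896136 0.18545357]
0.133 (array([0.5467, 0.1691]), np.float64(0.926)) [0.54943292 0.16896136 0.18545357]
```

{"name": "send_rows", "arguments": {"plan": [{"jaw": 0.5,"x": -15,"y": -3,"z": 0,"wx": 0,"wy": 0,"wz": 0},{"jaw": 0.5,"x": -25,"y": 0,"z": 0,"wx": 0,"wy": 0,"wz": 0},{"jaw": 0.5,"x": -25,"y": 0,"z": 0,"wx": 0,"wy": 0,"wz": 0},{"jaw": 0.5,"x": -14,"y": 0,"z": 0,"wx": 0,"wy": 0,"wz": 0},{"jaw": 0.5,"x": -6,"y": 0,"z": 0,"wx": 0,"wy": 0,"wz": 0},{"jaw": 0.5,"x": 0,"y": 0,"z": -10,"wx": 0,"wy": 0,"wz": 0},{"jaw": 0.5,"x": 0,"y": 0,"z": -20,"wx": 0,"wy": 0,"wz": 0},{"jaw": 0.5,"x": 0,"y": 0,"z": -20,"wx": 0,"wy": 0,"wz": 0},{"jaw": 0.5,"x": 0,"y": 0,"z": -15,"wx": 0,"wy": 0,"wz": 0},{"jaw": 0.5,"x": 0,"y": 0,"z": -8,"wx": 0,"wy": 0,"wz": 0},{"jaw": 0.5,"x": 0,"y": 0,"z": -3,"wx": 0,"wy": 0,"wz": 0},{"jaw": 0.5,"x": 0,"y": 0,"z": 0,"wx": 0,"wy": 0,"wz": 0},{"jaw": 0.5,"x": 0,"y": 0,"z": 0,"wx": 0,"wy": 0,"wz": 0}]}}

```text
time: 8.3
tcp_pos: [0.4648, 0.1669, 0.1102]
eef_rot: [-0.0, 1.0, 0.0, 0.001]
contact_force: [0.3, 1.0, -0.7]
width: 0.0652
gripper_force: 10.0
```

{"name": "send_rows", "arguments": {"plan": [{"jaw": 0.5,"x": 0,"y": 0,"z": -4,"wx": 0,"wy": 0,"wz": 0},{"jaw": 0.5,"x": 0,"y": 0,"z": -4,"wx": 0,"wy": 0,"wz": 0},{"jaw": 0.5,"x": 0,"y": 0,"z": -3,"wx": 0,"wy": 0,"wz": 0},{"jaw": 0.5,"x": 0,"y": 0,"z": -2,"wx": 0,"wy": 0,"wz": 0},{"jaw": 0.5,"x": 0,"y": 0,"z": 0,"wx": 0,"wy": 0,"wz": 0},{"jaw": 0.5,"x": 0,"y": 0,"z": 0,"wx": 0,"wy": 0,"wz": 0}]}}

```text
time: 8.9
tcp_pos: [0.4641, 0.1668, 0.0965]
eef_rot: [-0.0, 1.0, -0.0, -0.0]
contact_force: [0.4, -1.0, -1.1]
width: 0.0656
gripper_force: 10.0
```

{"name": "send_rows", "arguments": {"plan": [{"jaw": 0.5,"x": 0,"y": 0,"z": -1,"wx": 0,"wy": 0,"wz": 0},{"jaw": 0.5,"x": 0,"y": 0,"z": -0.5,"wx": 0,"wy": 0,"wz": 0},{"jaw": 0.5,"x": 0,"y": 0,"z": 0,"wx": 0,"wy": 0,"wz": 0}]}}

```text
time: 9.2
tcp_pos: [0.4649, 0.1673, 0.0961]
eef_rot: [-0.0, 1.0, 0.001, 0.001]
contact_force: [-0.8, 0.9, 5.6]
width: 0.0657
gripper_force: 10.0
```

{"name": "send_rows", "arguments": {"plan": [{"jaw": 0.0,"x": 0,"y": 0,"z": 0,"wx": 0,"wy": 0,"wz": 0},{"jaw": -1,"x": 0,"y": 0,"z": 0,"wx": 0,"wy": 0,"wz": 0},{"jaw": -1,"x": 0,"y": 0,"z": 0,"wx": 0,"wy": 0,"wz": 0},{"jaw": -1,"x": 0,"y": 0,"z": 0,"wx": 0,"wy": 0,"wz": 0},{"jaw": -1,"x": 0,"y": 0,"z": 10,"wx": 0,"wy": 0,"wz": 0},{"jaw": -1,"x": 0,"y": 0,"z": 25,"wx": 0,"wy": 0,"wz": 0},{"jaw": -1,"x": 0,"y": 0,"z": 35,"wx": 0,"wy": 0,"wz": 0},{"jaw": -1,"x": 0,"y": 0,"z": 40,"wx": 0,"wy": 0,"wz": 0},{"jaw": -1,"x": 25,"y": 3,"z": 20,"wx": 0,"wy": 0,"wz": 0},{"jaw": -1,"x": 35,"y": 3,"z": 0,"wx": 0,"wy": 0,"wz": 0},{"jaw": -1,"x": 35,"y": 3,"z": 0,"wx": 0,"wy": 0,"wz": 0},{"jaw": -1,"x": 35,"y": 3,"z": 0,"wx": 0,"wy": 0,"wz": 0},{"jaw": -1,"x": 12,"y": 3,"z": 0,"wx": 0,"wy": 0,"wz": 0},{"jaw": -1,"x": 0,"y": 0,"z": 0,"wx": 0,"wy": 0,"wz": 0},{"jaw": -1,"x": 0,"y": 0,"z": 0,"wx": 0,"wy": 0,"wz": 0}]}}

```text
time: 10.7
tcp_pos: [0.6056, 0.1817, 0.225]
eef_rot: [-0.0, 1.0, -0.0, -0.0]
contact_force: [0.1, 0.4, 0.4]
width: 0.087
gripper_force: 0.0
```

Run:
```python
from h import *
s,im=look('wrist');save(im,'w4.png');c,T=cam_T('wrist',s);h=cv2.cvtColor(im,cv2.COLOR_RGB2HSV);print(s['tcp_pos'],s['width'])
m=cv2.inRange(h,(105,150,40),(130,255,255));m[220:]=0
n,l,st,ce=cv2.connectedComponentsWithStats(m);k=1+st[1:,4].argmax();print(st[k])
P=np.argwhere(l==k)[:,::-1].astype(np.int32)
(cx,cy),(d1,d2),_=cv2.fitEllipse(cv2.convexHull(P));print((cx,cy),d1,d2,ray(c,T,(cx,cy),.126))
for z in (.035,.04,.045):print(z,fit(c,T,l==k,(.4645,.1665),z))
s,im=look('side');save(cv2.resize(im[140:260,200:360],None,fx=4,fy=4),'s1.png')
```

```text
[0.60564059 0.18173829 0.22499846] 0.08698452215530532
[ 255    0   91   65 4811]
(299.7547302246094, 8.500438690185547) 90.5285415649414 112.0895767211914 [0.46239531 0.16666187 0.126     ]
0.035 (array([0.4621, 0.1664]), np.float64(0.99))
0.04 (array([0.4624, 0.1665]), np.float64(0.987))
0.045 (array([0.4629, 0.1666]), np.float64(0.98))
```

View pics/s1.png

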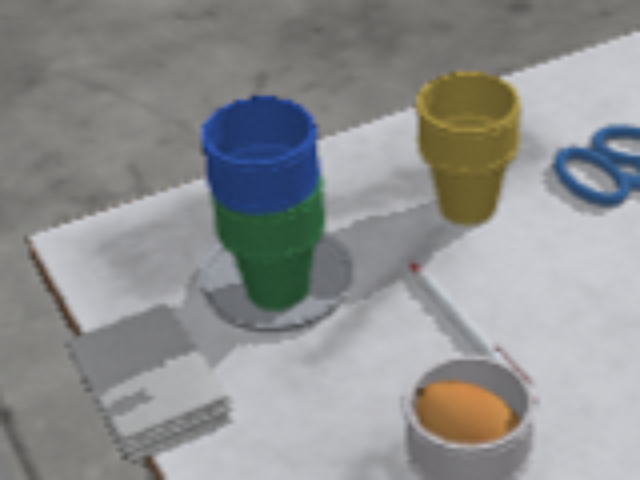

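The crop shows the blue cup seated squarely on the green one in the dish, with the yellow cup still at (468,145). I'll pick up the yellow cup next.

{"name": "send_rows", "arguments": {"plan": [{"jaw": -1,"x": 1,"y": 0,"z": -25,"wx": 0,"wy": 0,"wz": 0},{"jaw": -1,"x": 0,"y": 0,"z": -35,"wx": 0,"wy": 0,"wz": 0},{"jaw": -1,"x": 0,"y": 0,"z": -35,"wx": 0,"wy": 0,"wz": 0},{"jaw": -1,"x": 0,"y": 0,"z": -35,"wx": 0,"wy": 0,"wz": 0},{"jaw": -1,"x": 0,"y": 0,"z": -25,"wx": 0,"wy": 0,"wz": 0},{"jaw": -1,"x": 0,"y": 0,"z": -14,"wx": 0,"wy": 0,"wz": 0},{"jaw": -1,"x": 0,"y": 0,"z": 0,"wx": 0,"wy": 0,"wz": 0},{"jaw": 0.2,"x": 0,"y": 0,"z": 0,"wx": 0,"wy": 0,"wz": 0},{"jaw": 0.5,"x": 0,"y": 0,"z": 0,"wx": 0,"wy": 0,"wz": 0},{"jaw": 0.5,"x": 0,"y": 0,"z": 0,"wx": 0,"wy": 0,"wz": 0},{"jaw": 0.5,"x": 0,"y": 0,"z": 0,"wx": 0,"wy": 0,"wz": 0},{"jaw": 0.5,"x": 0,"y": 0,"z": 0,"wx": 0,"wy": 0,"wz": 0},{"jaw": 0.5,"x": 0,"y": 0,"z": 0,"wx": 0,"wy": 0,"wz": 0}], "squeeze": 10}}

```text
time: 12.1
tcp_pos: [0.6083, 0.1819, 0.0575]
eef_rot: [-0.0, 1.0, 0.0, 0.001]
contact_force: [-0.2, 0.2, 6.5]
width: 0.0655
gripper_force: 10.0
```

{"name": "send_rows", "arguments": {"plan": [{"jaw": 0.5,"x": 0,"y": 0,"z": 10,"wx": 0,"wy": 0,"wz": 0},{"jaw": 0.5,"x": 0,"y": 0,"z": 25,"wx": 0,"wy": 0,"wz": 0},{"jaw": 0.5,"x": 0,"y": 0,"z": 35,"wx": 0,"wy": 0,"wz": 0},{"jaw": 0.5,"x": 0,"y": 0,"z": 35,"wx": 0,"wy": 0,"wz": 0},{"jaw": 0.5,"x": 0,"y": 0,"z": 35,"wx": 0,"wy": 0,"wz": 0},{"jaw": 0.5,"x": 0,"y": 0,"z": 15,"wx": 0,"wy": 0,"wz": 0},{"jaw": 0.5,"x": -20,"y": -5,"z": 0,"wx": 0,"wy": 0,"wz": 0},{"jaw": 0.5,"x": -22,"y": -5,"z": 0,"wx": 0,"wy": 0,"wz": 0},{"jaw": 0.5,"x": -20,"y": -5,"z": 0,"wx": 0,"wy": 0,"wz": 0},{"jaw": 0.5,"x": 0,"y": 0,"z": 0,"wx": 0,"wy": 0,"wz": 0},{"jaw": 0.5,"x": 0,"y": 0,"z": 0,"wx": 0,"wy": 0,"wz": 0},{"jaw": 0.5,"x": 0,"y": 0,"z": 0,"wx": 0,"wy": 0,"wz": 0}]}}

```text
time: 13.3
tcp_pos: [0.5456, 0.1669, 0.2108]
eef_rot: [-0.0, 1.0, 0.0, 0.0]
contact_force: [0.2, 0.0, 0.2]
width: 0.0654
gripper_force: 10.0
```

Run:
```python
from h import *
s,im=look('wrist');save(im,'w5.png');c,T=cam_T('wrist',s);h=cv2.cvtColor(im,cv2.COLOR_RGB2HSV);print(s['tcp_pos'],s['width'])
m=cv2.inRange(h,(105,150,40),(130,255,255));m[220:]=0
n,l,st,ce=cv2.connectedComponentsWithStats(m);k=1+st[1:,4].argmax();print(st[k],fit(c,T,l==k,(.4645,.1665),.04))
m=cv2.inRange(h,(20,120,40),(35,255,255));m[344:]=0;n,l,st,ce=cv2.connectedComponentsWithStats(m)
m=np.isin(l,[k for k in range(1,n) if st[k,4]>300 and 240<ce[k,0]<400]);P=np.argwhere(m)[:,::-1].astype(np.int32)
mm=np.zeros((400,640),np.uint8);cv2.fillConvexPoly(mm,cv2.convexHull(P),1);mm[344:]=0;print(cv2.boundingRect(P))
z=s['tcp_pos'][2]-.0572
print(z,fit(c,T,mm>0,s['tcp_pos'][:2],z))
```

```text
[0.54559637 0.16690887 0.21077513] 0.06540410635973437
[ 277   52   89   94 6615] (array([0.464 , 0.1666]), np.float64(0.965))
(250, 198, 144, 146)
0.15357512890766414 (array([0.5449, 0.1667]), np.float64(0.966))
```

View pics/w5.png

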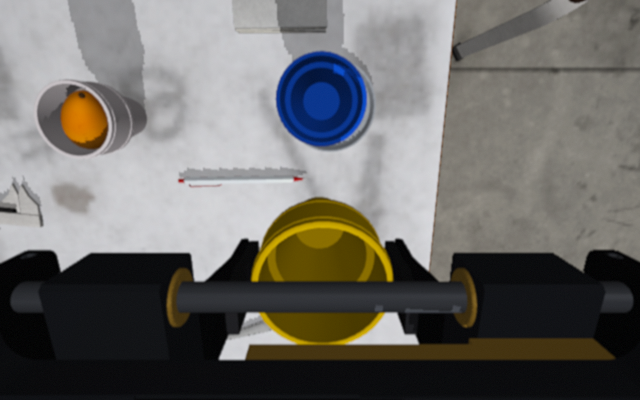

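{"name": "send_rows", "arguments": {"plan": [{"jaw": 0.5,"x": -15,"y": 0,"z": 0,"wx": 0,"wy": 0,"wz": 0},{"jaw": 0.5,"x": -25,"y": 0,"z": 0,"wx": 0,"wy": 0,"wz": 0},{"jaw": 0.5,"x": -22,"y": 0,"z": 0,"wx": 0,"wy": 0,"wz": 0},{"jaw": 0.5,"x": -13,"y": 0,"z": 0,"wx": 0,"wy": 0,"wz": 0},{"jaw": 0.5,"x": -6,"y": 0,"z": 0,"wx": 0,"wy": 0,"wz": 0},{"jaw": 0.5,"x": 0,"y": 0,"z": -10,"wx": 0,"wy": 0,"wz": 0},{"jaw": 0.5,"x": 0,"y": 0,"z": -20,"wx": 0,"wy": 0,"wz": 0},{"jaw": 0.5,"x": 0,"y": 0,"z": -17,"wx": 0,"wy": 0,"wz": 0},{"jaw": 0.5,"x": 0,"y": 0,"z": -10,"wx": 0,"wy": 0,"wz": 0},{"jaw": 0.5,"x": 0,"y": 0,"z": -5,"wx": 0,"wy": 0,"wz": 0},{"jaw": 0.5,"x": 0,"y": 0,"z": 0,"wx": 0,"wy": 0,"wz": 0},{"jaw": 0.5,"x": 0,"y": 0,"z": 0,"wx": 0,"wy": 0,"wz": 0}]}}

```text
time: 14.55
tcp_pos: [0.4647, 0.1669, 0.1495]
eef_rot: [-0.0, 1.0, 0.0, 0.0]
contact_force: [0.1, 0.8, -0.1]
width: 0.0652
gripper_force: 10.0
```

{"name": "send_rows", "arguments": {"plan": [{"jaw": 0.5,"x": 0,"y": 0,"z": -4,"wx": 0,"wy": 0,"wz": 0},{"jaw": 0.5,"x": 0,"y": 0,"z": -4,"wx": 0,"wy": 0,"wz": 0},{"jaw": 0.5,"x": 0,"y": 0,"z": -4,"wx": 0,"wy": 0,"wz": 0},{"jaw": 0.5,"x": 0,"y": 0,"z": -3,"wx": 0,"wy": 0,"wz": 0},{"jaw": 0.5,"x": 0,"y": 0,"z": -1.5,"wx": 0,"wy": 0,"wz": 0},{"jaw": 0.5,"x": 0,"y": 0,"z": 0,"wx": 0,"wy": 0,"wz": 0},{"jaw": 0.5,"x": 0,"y": 0,"z": 0,"wx": 0,"wy": 0,"wz": 0}]}}

```text
time: 15.25
tcp_pos: [0.4645, 0.167, 0.1331]
eef_rot: [-0.0, 1.0, 0.0, 0.0]
contact_force: [-1.7, -0.4, 3.7]
width: 0.0658
gripper_force: 10.0
```

{"name": "send_rows", "arguments": {"plan": [{"jaw": 0.0,"x": 0,"y": 0,"z": 0,"wx": 0,"wy": 0,"wz": 0},{"jaw": -1,"x": 0,"y": 0,"z": 0,"wx": 0,"wy": 0,"wz": 0},{"jaw": -1,"x": 0,"y": 0,"z": 0,"wx": 0,"wy": 0,"wz": 0},{"jaw": -1,"x": 0,"y": 0,"z": 0,"wx": 0,"wy": 0,"wz": 0},{"jaw": -1,"x": 0,"y": 0,"z": 10,"wx": 0,"wy": 0,"wz": 0},{"jaw": -1,"x": 0,"y": 0,"z": 25,"wx": 0,"wy": 0,"wz": 0},{"jaw": -1,"x": 0,"y": 0,"z": 35,"wx": 0,"wy": 0,"wz": 0},{"jaw": -1,"x": 0,"y": 0,"z": 35,"wx": 0,"wy": 0,"wz": 0},{"jaw": -1,"x": 25,"y": 0,"z": 10,"wx": 0,"wy": 0,"wz": 0},{"jaw": -1,"x": 35,"y": 0,"z": 0,"wx": 0,"wy": 0,"wz": 0},{"jaw": -1,"x": 35,"y": 0,"z": 0,"wx": 0,"wy": 0,"wz": 0},{"jaw": -1,"x": 15,"y": 0,"z": 0,"wx": 0,"wy": 0,"wz": 0},{"jaw": -1,"x": 0,"y": 0,"z": 0,"wx": 0,"wy": 0,"wz": 0},{"jaw": -1,"x": 0,"y": 0,"z": 0,"wx": 0,"wy": 0,"wz": 0}]}}

```text
time: 16.65
tcp_pos: [0.5736, 0.1668, 0.2475]
eef_rot: [-0.0, 1.0, -0.0, -0.001]
contact_force: [-0.5, -0.0, -0.1]
width: 0.087
gripper_force: 0.0
```

Run:
```python
from h import *
s,im=look('side');save(cv2.resize(im[120:260,180:360],None,fx=4,fy=4),'s2.png');print(s['tcp_pos'],s['contact_force'])
```

```text
[0.5736116  0.16675448 0.24745914] [-0.45247536 -0.03613731 -0.1251907 ]
```

View pics/s2.png

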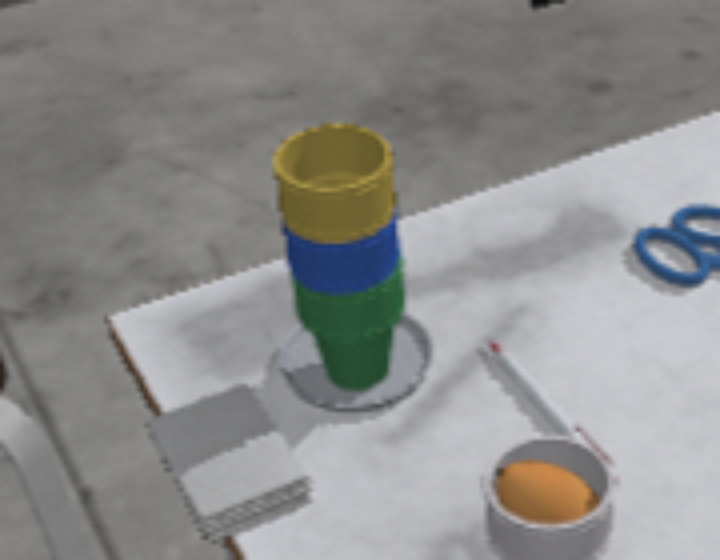

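The crop shows the three cups as one straight, seated stack in the dish at (340,260), with the gripper clear and the white cup untouched. I'm handing the job in.

```bash
python3 -c "
from h import *
print(job.finish_job())"
```

```text
the job is handed in; nothing more can be done
None
```

The job is handed in at about 17 s on the robot's clock: the blue cup is nested in the green one and the yellow in the blue, all upright and seated in the dish in the last side view, with the white cup not touched.

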